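# Lock the rover's trolley hitch with a linch pin

## Robot

A 6-joint arm with a two-finger parallel gripper is mounted at the origin on the work surface. World frame = base frame: x ahead of the robot, y to its left, z up, the work surface at z = 0. Lengths are in m, angles in rad, forces in N, time in s.
With the tool pointing down it reaches from about 0.375 to 0.9 m from the base axis. Payload 3.1 kg.
Tool frame: the origin (TCP) lies at the very end of the fingers, on their centre line; the grasp point (between the pads) lies 19 mm behind it (env.hold_point_z is the distance from the TCP to the grasp point, in m); z points along the fingers, y is the direction in which the jaws open and shut (so a half turn about z gives the same grasp; the last joint's range is limited). The gripper opens to 87 mm and grips with 3 to 60 N. Pads are 19 mm wide; open, the fingers measure 117 mm over their backs; the gripper's body (75 mm by 190 mm) begins 51 mm behind the grasp point.
Start: joints at [-1.508, 0.527, 1.433, -0, 1.181, -0.178], TCP at [0.149, -0.607, 0.223] pointing down, gripper open.
Joint ranges: [-3.08, 3.08], [-0.75, 2.2], [0.22, 2.44], [-1.43, 4.57], [0, 2.65], [-2.85, 2.85]. Speed limits (rad/s): [2.79, 2.79, 3.14, 3.14, 3.14, 3.14].

## Interface

Orientations are given as a unit quaternion [w, x, y, z].
In Python, from bench import env gives the robot as it stands. Calls block until the motion is done:
- env.move_ptp(position, orientation): joint-space move of the TCP to a pose.
- env.move_straight(position, velocity=0.15, rot=None, threshold=None): straight line of the TCP; rot=None keeps the orientation; velocity is the mean speed in m/s. With threshold (N) it stops when the force on the tool has changed by that much, and returns True; else False.
- env.set_joints(angles): joint-space move.
- env.open_gripper() and env.close(): open the fingers fully, or close them until they stop; the grip force is fixed at half the most.
- env.pause(seconds).
- env.ik(position, orientation): joint angles nearest the present ones, or None.
- env.capture(name): name is "scene" or "top" or "wrist"; returns a dict with "img" (480x640x3 uint8, red, green, blue), "fx", "fy", "cx", "cy" (pixels), "T" (4x4, takes a point from camera to world coordinates). Camera axes: x right, y down, z forward; pixel columns grow to the right and rows downward; lengths in m; the calibration is good to about 2 mm. A picture is of the moment at which its call begins. There is no depth.
A pose or a line that the arm cannot do raises env.Unreachable and nothing moves.
- env.hand_in(): hands the job in, once; it reports no verdict.
Readings, each from a call of its own:
- env.read_t(): time.
- env.read_joint_positions(): joint angles.
- env.read_qd(): joint speeds.
- env.read_joint_efforts(): joint torques, N m.
- env.read_ee_pos(): TCP position.
- env.read_tool_rot(): TCP orientation.
- env.read_ft_force(): force on the tool from outside, world axes, zero at the start.
- env.read_moment(): the same for the moment, N m.
- env.read_opening(): finger opening in m.
Only numpy, scipy, OpenCV 4.12 (cv2) and the standard library are available. Lean on these libraries where they do the work, as an engineer would, in place of code of your own. Each camera call takes 0.05 s, during which the arm holds its last target.

## Task

Lock the trolley to the rover: take the linch pin out of the blue cradle, find the square hole in the steel hitch stub with its tip and push the pin through until its round head sits flat against the stub, with the ring still open. Then flip the sprung brass ring over the pin's end by its red tab until it snaps past the tip, and let go. Work by feel and gently, with less than 30 N on the hitch as the pin goes in and less than 20 N on the tab, and leave the other things on the bench where they are.

Things in the scene. Friction and masses are not known exactly. Their poses are not given: they have to be found in the camera images.
- pin_grip (a point): Centre of the black ribbed handle of the loose linch pin (77 mm long, about 100 g): 40 mm long, 16 wide (y), 18 high (z), to be gripped across y from above. Axes: x along the pin to its tip, z up with the ring on top. Along +x from here: round head 26 mm across from +21 to +31 mm (front face +31 seats on the stub), square shank 12 x 12 to +42, stepped lead-in, round nose 12 across, blunt end at +56.5.
- pin: The linch pin with its ring; origin on the ring's pivot, on the pin's axis, 26 mm ahead of the handle's centre; axes as pin_grip. The pin keeps the roll it is given by the square hole. At the start it lies level in the blue cradle.
- cradle: Fixed blue cradle, 115 x 50 mm; origin on the table under the ring's pivot, x towards the pin's tip. The pin's axis is 45 mm above the table, its shank in a notch open to the top, the handle's sides free; lift the pin straight up by 30 mm or more.
- hitch (a point): Nominal centre of the square hole (14 x 14 mm, level) on the near face of the steel stub, 80 mm above the table. x: the way the pin is pushed, roughly away from the robot; y: left, to the blue rover; z up. The hole runs from x = 0 to +16 mm. Stub and hole stand up to 7.5 mm to either side of this point along y (never in x or z): this point does not show it. The stub stays put under 30 N.
- train: Blue four-wheeled rover (y side, 117 mm high), grey trolley (-y side, 95 mm) and hitch, one fixed piece about 620 mm long; origin on the table under hitch, same axes. The steel stub, 24 mm wide (y), 16 thick (x), ends 13 mm above the hole's centre and rises through the aluminium drawbar eye, whose top is 24 mm below it. Rover and trolley keep 105 mm clear of it.
- tab: Origin: press point on the upper face of the ring's red thumb tab (22 wide, 30 long, 3 mm thick, 33 to 63 mm from the pivot), 50 mm from the pivot. x: from the pivot out along the ring, y across, z out of the upper face. The brass ring, 39 mm wide, of 5 mm wire, is hinged on the pin's head and straddles the stub.
- ring (a joint): Ring angle (rad): about +0.7 open, held there by a weak spring, pointing forward and up; 0 in line with the pin, where its crossbar must stretch over the tip; -0.2 to -0.3 snapped behind the tip; -0.36 hard stop. The crossbar meets the tip at about +0.25; from there the tab takes about 5 to 10 N downward until it snaps through near 0 and then stays by itself.
- spare_pin: Bystander: plain steel pin without ring, 64 mm long, lying in the orange tray (130 x 120 x 35 mm).
- bearing: Bystander: steel bearing ring, 26 mm, lying in the orange tray.
- servo: Bystander: black servo box, 40 x 20 x 42 mm.
- spool: Bystander: black and white spool, 90 mm wide, 32 mm high.
- screwdriver: Bystander: screwdriver with a red handle, lying on the table.
- coupler: Bystander: blue printed coupler, 64 mm wide, 45 mm high.
- bolt_jar: Bystander: clear jar with grey cap, 60 mm wide, 80 mm high.

How it is judged:
On the way, in this order (a step that is already met when the one before it is completed fails the run):
1. the pin is pushed home through the stub, its head against the stub, the ring still open (x of pin_grip in the frame of hitch between -0.035 and -0.0285 m and y of pin_grip in the frame of hitch between -0.0125 and 0.0125 m and z of pin_grip in the frame of hitch between -0.008 and 0.008 m and angle between the x axis of pin_grip and the x axis of hitch, either way round below 0.2 rad and value of joint ring above 0.1 rad), for 0.2 s.
2. the ring is flipped over the pin's end and has snapped behind the tip (x of pin_grip in the frame of hitch between -0.035 and -0.0285 m and y of pin_grip in the frame of hitch between -0.0125 and 0.0125 m and z of pin_grip in the frame of hitch between -0.008 and 0.008 m and angle between the x axis of pin_grip and the x axis of hitch, either way round below 0.2 rad and value of joint ring below -0.12 rad), for 0.2 s.
At the end, for the whole second after the job is handed in: The pin is through the stub with its head against the stub's near face (head within 4 mm of flush, axis within 11 degrees of the hole's), the ring is closed behind the tip (ring angle below -0.12 rad), the pin is at rest and nothing touches it but the hitch (all of step 2 and linear speed of pin below 0.02 m/s).
It fails at once if the pin is forced against the hitch: its contact forces there, side loads included, add up to more than 120 N (contact force between pin and train above 120 N).
It fails at once if the pin is pushed against the hitch with more than 30 N while it is being inserted (ring open, above 0.5 rad) (contact force between pin and train above 30 N and value of joint ring above 0.5 rad).
It fails at once if the fingers press on the ring's red tab with more than 20 N (contact force between the fingers and tab above 20 N).
It fails at once if the robot pushes on the rover, hitch or trolley with more than 30 N (contact force between any of the arm, the fingers and train above 30 N).
It fails at once if another thing on the bench (spare pin, bearing, servo, spool, screwdriver, coupler, jar) is moved by more than 30 mm (distance of any of spare_pin, bearing, servo, spool, screwdriver, coupler, bolt_jar from where it was at the start of the episode above 0.03 m).
It also fails if it takes over 67 s, if anything falls off the work surface, if the arm or the gripper's body presses on something with over 40 N, if the wrist force passes 120 N, or if a joint passes its speed limit or range.

## Working session

There is one attempt and no reset: what is moved stays moved. The work goes in short steps, each a Python script; the robot and the scene stay as the last script left them, time stands still between calls to the robot, and variables do not carry over. Pictures are saved under pics/ and viewed, and the job is handed in when it is done.

```bash
ls; mkdir -p pics; python3 - <<'E'
from bench import env
import cv2
for n in ("scene","top","wrist"):
    c=env.capture(n); cv2.imwrite(f"pics/{n}0.png",c["img"][:,:,::-1])
    print(n,c["fx"],c["fy"],c["cx"],c["cy"]);print(c["T"].round(4))
print(env.read_t(),env.read_tool_rot(),env.read_ft_force())
E
```

```text
pics
scene 454.08264154677875 454.08264154677875 323.4995760418349 238.52284710515767
[[ 0.5007  0.471  -0.7263  1.3451]
 [ 0.8656 -0.2837  0.4127 -0.4471]
 [-0.0117 -0.8353 -0.5497  0.6412]
 [ 0.      0.      0.      1.    ]]
top 489.19577997375455 489.19577997375455 332.3106627172098 240.55224254054963
[[ 0.0153 -0.9932  0.1154  0.4615]
 [-0.9998 -0.0141  0.011  -0.0322]
 [-0.0093 -0.1156 -0.9933  1.2138]
 [ 0.      0.      0.      1.    ]]
wrist 415.2465892227023 415.2465892227023 315.1188697088267 241.7531561236762
[[ 0.2379 -0.9363 -0.2584  0.2197]
 [-0.9713 -0.2296 -0.0621 -0.5883]
 [-0.0012  0.2658 -0.964   0.3847]
 [ 0.      0.      0.      1.    ]]
0.15 [-8.24957004e-04  9.92760390e-01  1.20108803e-01  4.77660465e-05] [ 0.25788656 -0.27214482  0.1901155 ]
```

View pics/top0.png

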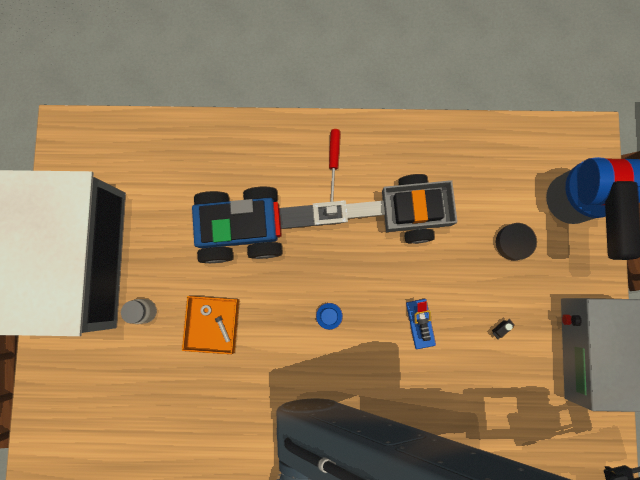

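View pics/scene0.png

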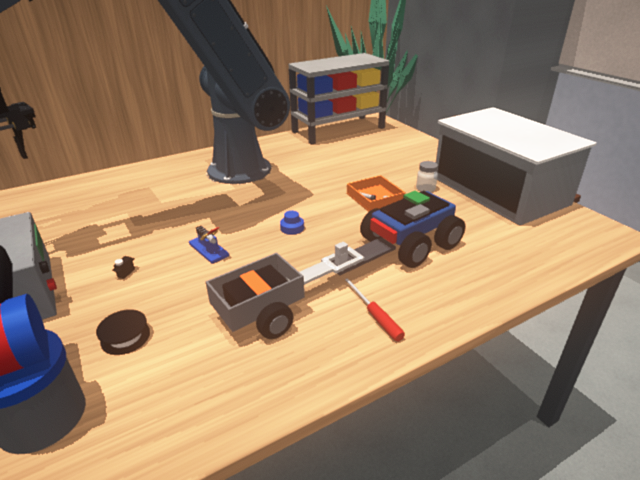

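View pics/wrist0.png

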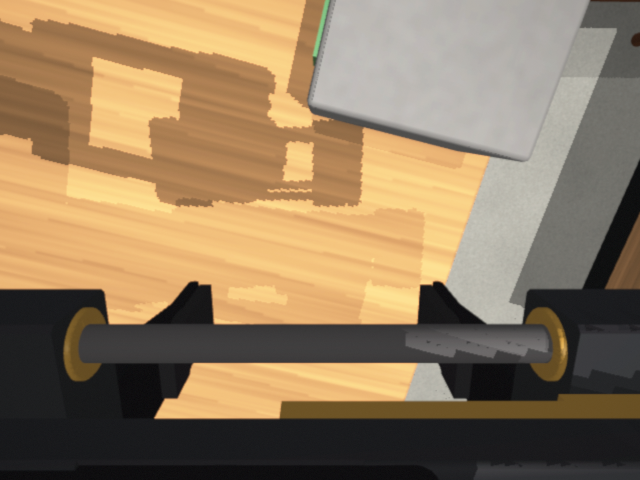

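The top view shows the cradle at about (421,323), the tab up-image, the hitch stub at about (332,210), the rover on the left and the trolley on the right. I'll zoom in on these.

```bash
python3 - <<'E'
import cv2,numpy as np
t=cv2.imread("pics/top0.png"); 
a=cv2.resize(t[290:356,388:458],(630,594),interpolation=cv2.INTER_CUBIC); cv2.imwrite("pics/cr.png",a)
b=cv2.resize(t[165:270,185:465],None,fx=2.85,fy=2.85,interpolation=cv2.INTER_CUBIC); cv2.imwrite("pics/hi.png",b)
s=cv2.imread("pics/scene0.png"); c=cv2.resize(s[215:300,170:380],None,fx=3.8,fy=3.8,interpolation=cv2.INTER_CUBIC); cv2.imwrite("pics/sc.png",c)
E
```

```text
(no output)
```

View pics/cr.png

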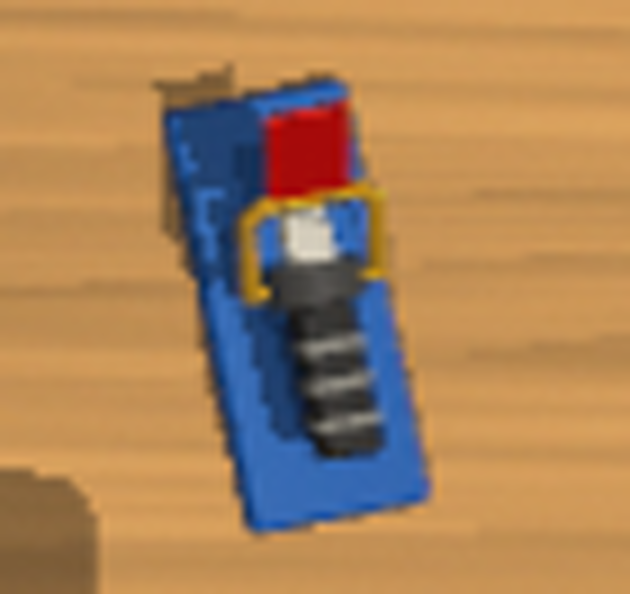

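View pics/hi.png

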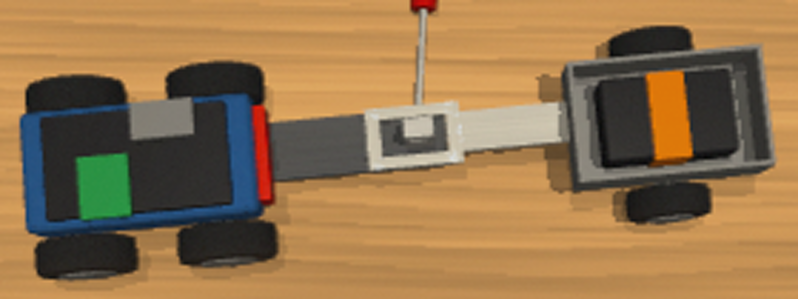

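View pics/sc.png

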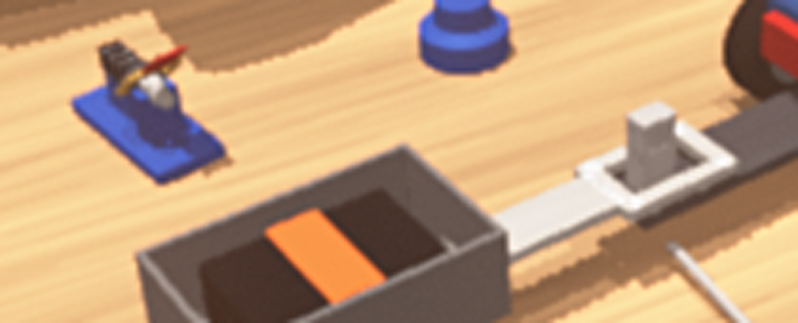

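```bash
cat > h.py <<'E'
import numpy as np,cv2
from scipy.spatial.transform import Rotation as R
def ray(c,u,v,z):
    T=c["T"];d=T[:3,:3]@np.array([(u-c["cx"])/c["fx"],(v-c["cy"])/c["fy"],1]);o=T[:3,3]
    return o+d*(z-o[2])/d[2]
def proj(c,p):
    T=c["T"];q=T[:3,:3].T@(np.asarray(p)-T[:3,3]);return np.array([c["fx"]*q[0]/q[2]+c["cx"],c["fy"]*q[1]/q[2]+c["cy"]])
def down(yaw):
    # tool z down; jaws(y) dir such that tool x = (cos yaw, sin yaw)
    x=np.array([np.cos(yaw),np.sin(yaw),0]);z=np.array([0,0,-1.]);y=np.cross(z,x)
    return R.from_matrix(np.array([x,y,z]).T)
def q(r):
    a=r.as_quat();return [a[3],a[0],a[1],a[2]]
def rot(env):
    w=env.read_tool_rot();return R.from_quat([w[1],w[2],w[3],w[0]])
E
python3 - <<'E'
from h import *
from bench import env
c=env.capture("top")
k=lambda u,v:(388+u/9,290+v/9)
# handle axis on top z=.054, back end & head
print("handle back/front",ray(c,*k(352,452),.045),ray(c,*k(323,300),.054))
for u,v in((165,110),(345,82),(428,492),(255,530)): print("cradle",ray(c,*k(u,v),.005))
m=lambda u,v:(185+u/2.85,165+v/2.85)
for u,v in((405,117),(433,115),(436,136),(404,138)): print("stub top",ray(c,*m(u,v),.093))
for u,v in((364,114),(457,103),(463,160),(371,170)): print("eye",ray(c,*m(u,v),.069))
print(rot(env).as_matrix().round(3),env.read_ee_pos())
E
```

```text
handle back/front [ 0.36513729 -0.24530223  0.045     ] [ 0.40458247 -0.23642015  0.054     ]
cradle [ 0.45254694 -0.20246083  0.005     ]
cradle [ 0.46086047 -0.25139303  0.005     ]
cradle [ 0.35157364 -0.27294269  0.005     ]
cradle [ 0.34077592 -0.22639636  0.005     ]
stub top [ 0.67235673 -0.0065337   0.093     ]
stub top [ 0.67432269 -0.0293597   0.093     ]
stub top [ 0.65698817 -0.03204981  0.093     ]
stub top [ 0.65498079 -0.00600557  0.093     ]
eye [0.67894809 0.02825775 0.069     ]
eye [ 0.68931359 -0.04917513  0.069     ]
eye [ 0.64128633 -0.05474211  0.069     ]
eye [0.63183527 0.02150544 0.069     ]
[[ 0.971  0.238 -0.   ]
 [ 0.238 -0.971  0.001]
 [ 0.    -0.001 -1.   ]] [ 0.14905668 -0.60649596  0.22193362]
```

```bash
python3 - <<'E'
from h import *
from bench import env
env.move_ptp([0.385,-0.2415,0.14],q(down(0.203)))
c=env.capture("wrist");cv2.imwrite("pics/w1.png",c["img"][:,:,::-1]);np.savez("w1.npz",**c)
print(env.read_t(),env.read_joint_positions().round(2),env.read_ee_pos(),c["T"].round(3))
E
```

```text
1.875 [-0.81  0.44  1.93 -0.    0.77  0.56] [ 0.38537468 -0.24297418  0.14021834] [[ 0.2   -0.945 -0.259  0.457]
 [-0.98  -0.192 -0.055 -0.227]
 [ 0.002  0.265 -0.964  0.303]
 [ 0.     0.     0.     1.   ]]
```

View pics/w1.png

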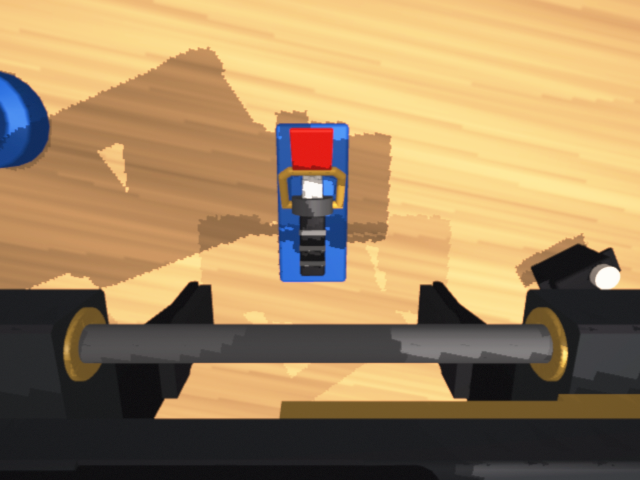

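The pin is aligned with the image vertical: handle u 300–325, v 215–276, with the cradle square to it.

```bash
python3 - <<'E'
from h import *
from bench import env
c=dict(np.load("w1.npz"))
a=ray(c,312.5,276,.054);b=ray(c,313,216,.054);print(a,b,np.arctan2(*(b-a)[1::-1]))
for u,v in((277,124),(349,124),(346,281),(280,281)): print(ray(c,u,v,.006))
print(env.read_ee_pos(),env.read_joint_positions().round(4))
im=c["img"][100:290,240:390,::-1];cv2.imwrite("pics/w1c.png",cv2.resize(im,None,fx=3.1,fy=3.1,interpolation=cv2.INTER_CUBIC))
E
```

```text
[ 0.36698168 -0.24431916  0.054     ] [ 0.40525753 -0.236883    0.054     ] 0.19188768185349486
[ 0.45376051 -0.2016259   0.006     ]
[ 0.46368457 -0.2502253   0.006     ]
[ 0.35085562 -0.27347247  0.006     ]
[ 0.3408337  -0.22415592  0.006     ]
[ 0.38537468 -0.24297418  0.14021834] [-8.0860e-01  4.3990e-01  1.9311e+00 -2.0000e-04  7.6890e-01  5.6070e-01]
```

View pics/w1c.png

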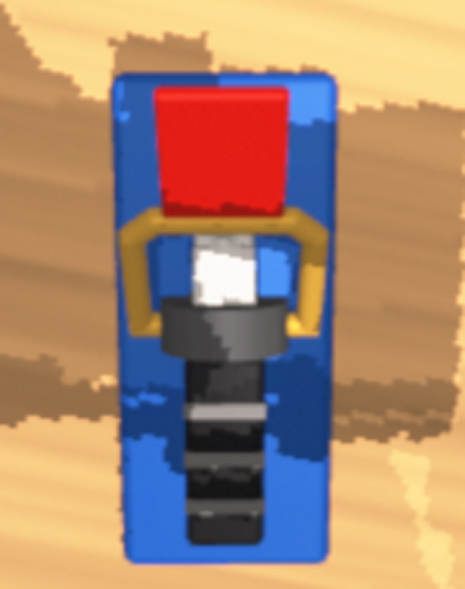

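```bash
python3 - <<'E'
from h import *
from bench import env
r=down(0.200)
env.move_ptp([0.3803,-0.2418,0.09],q(r)); env.pause(0.2)
e=env.read_ee_pos();print(e, rot(env).as_matrix()[:,0])
d=np.array([0.3803,-0.2418,0.09])-e
print(env.move_straight([0.3803+d[0],-0.2418+d[1],0.030+d[2]],0.1,threshold=8))
env.pause(0.2);print(env.read_ee_pos(),env.read_ft_force())
env.close();print(env.read_opening(),env.read_ft_force(),env.read_t())
c=env.capture("wrist");cv2.imwrite("pics/w2.png",c["img"][:,:,::-1])
E
```

```text
[ 0.38115546 -0.24284607  0.09123929] [0.9801233  0.19838269 0.00162289]
False
[ 0.37976678 -0.24104578  0.02935649] [0.35021785 0.64383144 0.95669716]
0.015779284528043783 [ 0.17688238 -1.89530819 -0.89702846] 4.5
```

View pics/w2.png

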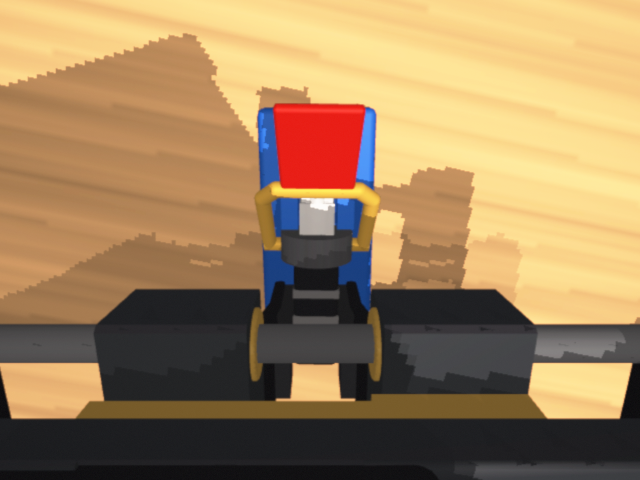

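```bash
python3 - <<'E'
from h import *
from bench import env
p=np.array([0.3803,-0.2418,0.030]) 
print([env.read_ee_pos().round(4) for _ in range(4)])
e=env.read_ee_pos()
env.move_straight([0.3799,-0.2413,0.13],0.12); env.pause(.1)
print(env.read_ft_force(),env.read_opening())
Y=0.133;x=np.array([np.cos(Y),np.sin(Y)]);h=np.array([0.657,-0.0196])
g=h-0.130*x
env.move_ptp([g[0],g[1],0.13],q(down(Y)));env.pause(.2)
print(g,[env.read_ee_pos().round(4) for _ in range(4)],rot(env).as_matrix()[:,0])
for n in("wrist","top"):
    c=env.capture(n);cv2.imwrite(f"pics/{n}3.png",c["img"][:,:,::-1]);np.savez(n+"3.npz",**c)
print(env.read_t())
E
```

```text
[array([ 0.3799, -0.2414,  0.0288]), array([ 0.3799, -0.2414,  0.0288]), array([ 0.3799, -0.2414,  0.0288]), array([ 0.3799, -0.2414,  0.0288])]
[-0.43001994  0.34862102 -1.04726843] 0.01596850425039622
[ 0.52814809 -0.03683907] [array([ 0.5277, -0.0383,  0.13  ]), array([ 0.5277, -0.0383,  0.13  ]), array([ 0.5277, -0.0383,  0.13  ]), array([ 0.5277, -0.0383,  0.13  ])] [ 9.91485983e-01  1.30213004e-01 -3.44577892e-04]
6.9333
```

View pics/wrist3.png

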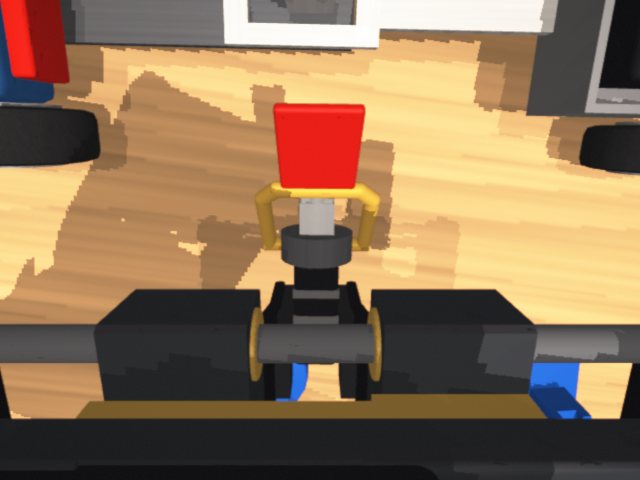

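View pics/top3.png

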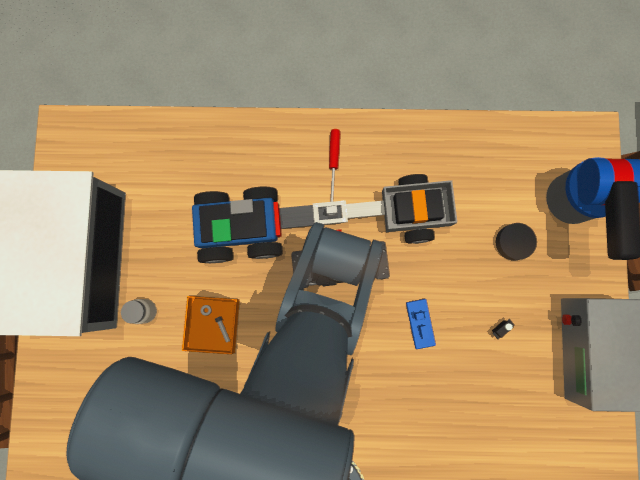

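The stub is just off the top edge, with the eye at (225–380, 0–45). I'll move closer, staying above the stub.

```bash
python3 - <<'E'
from h import *
from bench import env
Y=0.133;x=np.array([np.cos(Y),np.sin(Y)]);h=np.array([0.657,-0.0196])
g=h-0.080*x
env.move_straight([g[0],g[1],0.14],0.1);env.pause(.2)
print(g,env.read_ee_pos().round(4),rot(env).as_matrix()[:,0])
c=env.capture("wrist");cv2.imwrite(f"pics/w4.png",c["img"][:,:,::-1]);np.savez("w4.npz",**c)
im=c["img"][:240,170:470,::-1];cv2.imwrite("pics/w4c.png",cv2.resize(im,None,fx=2.5,fy=2.5,interpolation=cv2.INTER_CUBIC))
print(env.read_t())
E
```

```text
[ 0.57770652 -0.03020866] [ 0.5768 -0.0302  0.1398] [ 0.99119076  0.13243639 -0.00121658]
7.8417
```

View pics/w4c.png

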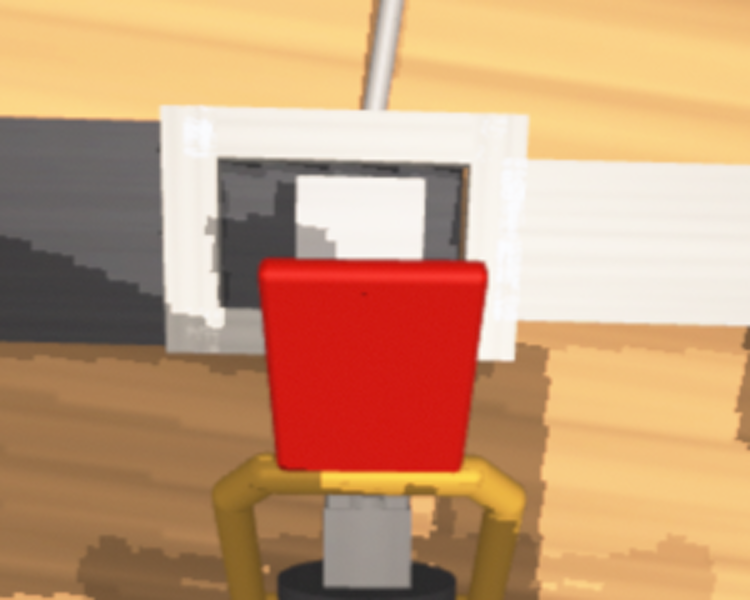

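```bash
python3 - <<'E'
from h import *
c=dict(np.load("w4.npz"))
k=lambda u,v:(170+u/2.5,v/2.5)
def P(u,v,z): return ray(c,*k(u,v),z)
def yaw(a,b): d=a-b; return np.arctan2(-d[0],d[1])
for (a,b,z) in (((161,106),(528,116),.069),((165,352),(515,361),.069),((528,160),(748,165),.06),((520,320),(748,326),.06),((0,116),(160,121),.06),((219,157),(470,165),.069),((296,177),(425,178.5),.093)):
    print("yaw",yaw(P(*a,z),P(*b,z)).round(4))
for a,b in (((161,106),(165,352)),((528,116),(515,361)),):
    d=P(*a,.069)-P(*b,.069);print("side yaw",np.arctan2(d[1],d[0]))
L=P(296,177,.093);Rr=P(425,178.5,.093);m=(L+Rr)/2;print("stub far top",L,Rr,m,np.linalg.norm(L-Rr))
print("eye",[P(*a,.069).round(4) for a in((161,106),(528,116),(515,361),(165,352))])
s0=P(325,495,.162);s1=P(411,495,.162);s2=P(323,586,.162);s3=P(411,586,.162)
print("shank",s0,s1,(s0+s1)/2,(s2+s3)/2)
t=[P(*a,.1398+.016+z) for a,z in (((262,262),.040),((486,265),.040),((279,468),.021),((463,471),.021))]
print("tab",(t[0]+t[1])/2,(t[2]+t[3])/2)
for u,v in((213,490),(525,495)): print("ring",P(u,v,.1398+.016+.015))
E
```

```text
yaw 0.1073
yaw 0.1072
yaw 0.1112
yaw 0.1068
yaw 0.1035
yaw 0.1027
yaw 0.1214
side yaw 0.0980248893903582
side yaw 0.11692067583198242
stub far top [ 0.67254575 -0.00385502  0.093     ] [ 0.67548583 -0.02795315  0.093     ] [ 0.67401579 -0.01590408  0.093     ] 0.02427681908826659
eye [array([0.6851, 0.0271, 0.069 ]), array([ 0.6932, -0.0482,  0.069 ]), array([ 0.6442, -0.054 ,  0.069 ]), array([0.636 , 0.0223, 0.069 ])]
shank [ 0.62514521 -0.01760342  0.162     ] [ 0.62669378 -0.02925382  0.162     ] [ 0.62591949 -0.02342862  0.162     ] [ 0.613173   -0.02499973  0.162     ]
tab [ 0.65422966 -0.02004732  0.1958    ] [ 0.631504   -0.02297388  0.1768    ]
ring [ 0.62539679 -0.00344393  0.1708    ]
ring [ 0.63002085 -0.04312744  0.1708    ]
```

```bash
cat >> h.py <<'E'
Y=0.107;X=np.array([np.cos(Y),np.sin(Y),0]);YY=np.array([-np.sin(Y),np.cos(Y),0])
H=np.array([0.6581,-0.0176,0])
def tgt(x,y,z): return H+X*x+YY*y+np.array([0,0,z])
def loc(p): d=np.asarray(p)-H; return np.array([d@X,d@YY,d[2]])
def goto(env,x,y,z,v=.05,thr=None,n=2,rot=None,tol=.0003):
    """servo so that read pose matches"""
    g=tgt(x,y,z);cmd=g.copy();r=False
    for i in range(n):
        r=env.move_straight(list(cmd),v,rot=rot,threshold=thr)
        if r: break
        env.pause(.1);e=g-env.read_ee_pos();rot=None
        if np.linalg.norm(e)<tol: break
        cmd=cmd+e
    return r,loc(env.read_ee_pos()).round(4),cmd-g
E
python3 - <<'E'
from h import *
from bench import env
print(goto(env,-.085,0,.14,.08,rot=q(down(Y)),n=1))
print(goto(env,-.0708,0,.0638,.1,thr=10,n=3))
print(rot(env).as_matrix().round(4),env.read_ft_force(),env.read_opening(),env.read_t())
c=env.capture("wrist");cv2.imwrite(f"pics/w5.png",c["img"][:,:,::-1]);np.savez("w5.npz",**c)
c=env.capture("scene");cv2.imwrite(f"pics/s5.png",cv2.resize(c["img"][140:320,180:420,::-1],None,fx=3.3,fy=3.3,interpolation=cv2.INTER_CUBIC))
E
```

```text
(False, array([-8.490e-02, -1.000e-04,  1.401e-01]), array([0., 0., 0.]))
(False, array([-0.0708,  0.    ,  0.0636]), array([-6.18833716e-05,  3.90298806e-05, -2.28776848e-04]))
[[ 9.943e-01  1.068e-01  1.000e-04]
 [ 1.068e-01 -9.943e-01 -0.000e+00]
 [ 1.000e-04  0.000e+00 -1.000e+00]] [-0.18577447 -0.80793177 -0.63394438] 0.015897333026557544 9.9167
```

View pics/w5.png

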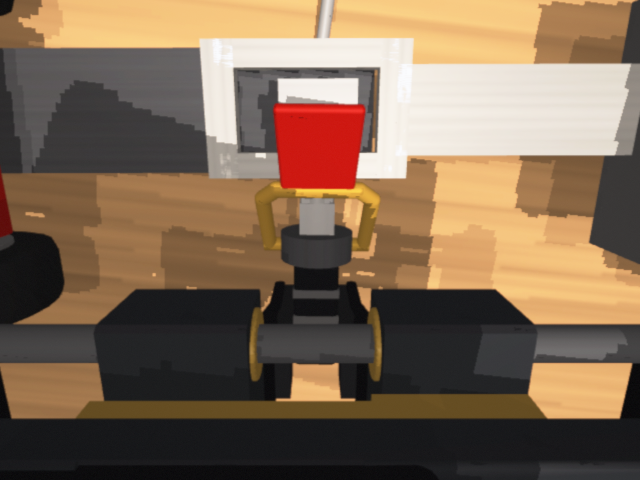

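View pics/s5.png

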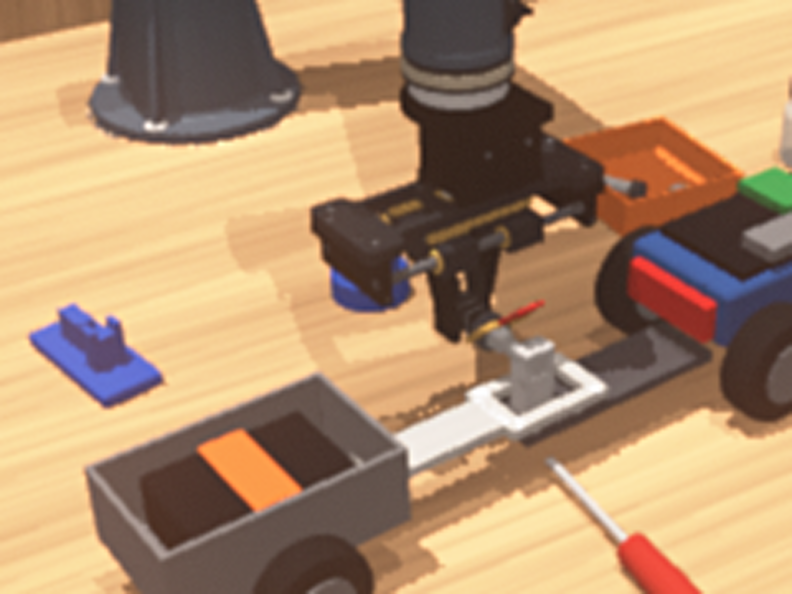

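Wrist view: the stub top (u 277–358) and the shank (u about 317) line up. I'll push in slowly.

```bash
python3 - <<'E'
from h import *
from bench import env
f0=env.read_ft_force()
for x in(-.060,-.052,-.045):
    r=env.move_straight(list(tgt(x,0,.0636)),.02,threshold=6)
    print(r,loc(env.read_ee_pos()).round(4),(env.read_ft_force()-f0).round(2),env.read_moment().round(2),env.read_t())
    if r: break
E
```

```text
False [-0.0601  0.0001  0.0635] [-1.32  0.26 -2.13] [-0.04  0.03 -0.05] 10.7083
False [-0.052   0.      0.0636] [-0.22  0.18 -1.35] [ 0.02  0.04 -0.03] 11.2583
False [-0.0449  0.      0.0636] [-1.8   0.24 -1.54] [ 0.    0.09 -0.03] 11.7583
```

```bash
python3 - <<'E'
from h import *
from bench import env
f0=env.read_ft_force()
for x in(-.040,-.0375,-.035):
    r=env.move_straight(list(tgt(x,0,.0636)),.015,threshold=7)
    print(r,loc(env.read_ee_pos()).round(4),(env.read_ft_force()-f0).round(2),env.read_moment().round(2),env.read_t())
    if r: break
env.pause(.1);print(loc(env.read_ee_pos()).round(4),(env.read_ft_force()-f0).round(2))
c=env.capture("wrist");cv2.imwrite(f"pics/w6.png",c["img"][:,:,::-1]);np.savez("w6.npz",**c)
E
```

```text
False [-0.04    0.      0.0636] [1.41 0.32 0.09] [-0.02  0.06 -0.01] 12.2417
False [-0.0373 -0.      0.0636] [1.45 0.09 0.17] [0.07 0.01 0.02] 12.5583
False [-0.0368  0.0002  0.0632] [-3.89 -0.94  2.14] [-0.24  0.8   0.03] 12.875
[-0.0367  0.0002  0.0632] [-4.86 -0.95  2.1 ]
```

View pics/w6.png

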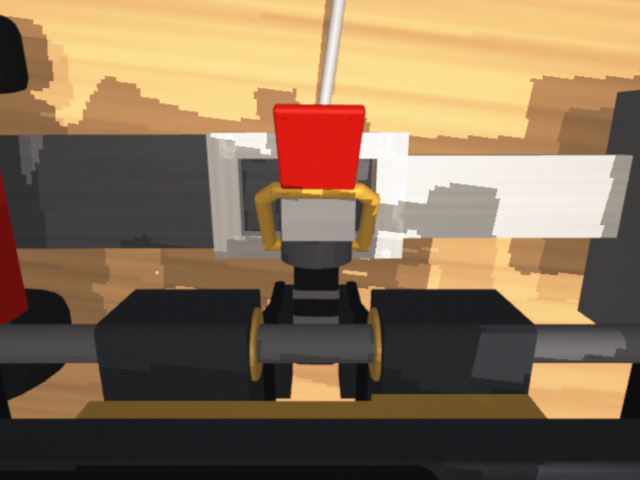

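The head looks flush: contact started at tool x ≈ -37 mm, as predicted. I'll release and check.

```bash
python3 - <<'E'
from h import *
from bench import env
env.pause(.2)
env.open_gripper();env.pause(.2)
env.move_straight(list(tgt(-.037,0,.0636)+np.array([0,0,.11])),.15)
g=tgt(-.06,0,.19);env.move_straight(list(g),.15);env.pause(.1)
print(env.read_opening(),env.read_t(),env.read_ft_force())
c=env.capture("wrist");cv2.imwrite(f"pics/w7.png",c["img"][:,:,::-1]);np.savez("w7.npz",**c)
c=env.capture("scene");cv2.imwrite(f"pics/s7.png",cv2.resize(c["img"][140:320,180:420,::-1],None,fx=3.3,fy=3.3,interpolation=cv2.INTER_CUBIC))
E
```

```text
0.08722700601879177 16.075 [-0.23900923  0.21829168 -0.16846907]
```

View pics/w7.png

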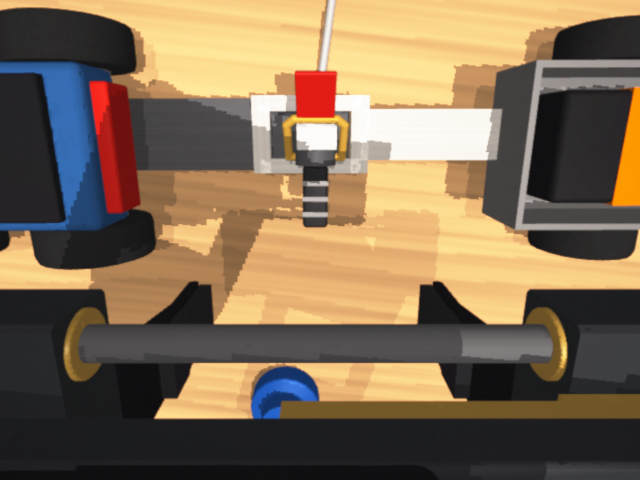

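View pics/s7.png

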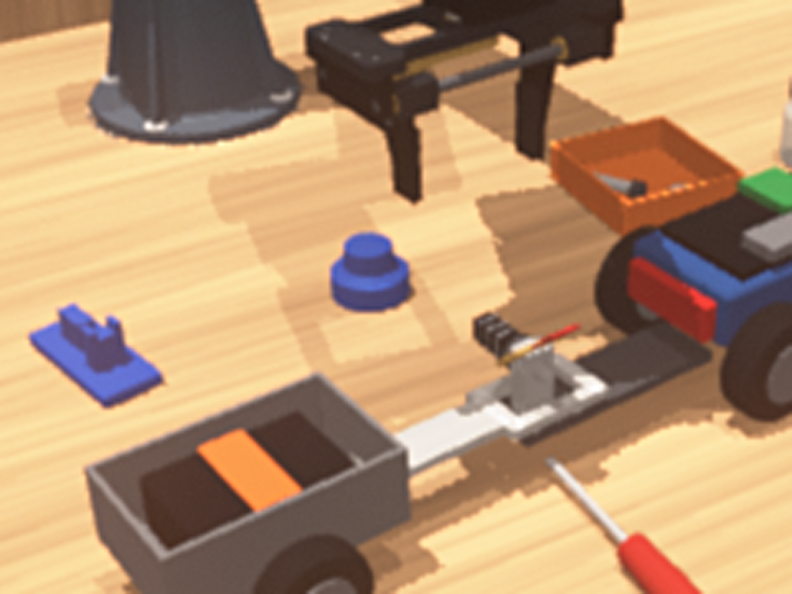

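```bash
python3 - <<'E'
from h import *
c=dict(np.load("w7.npz"))
cv2.imwrite("pics/w7c.png",cv2.resize(c["img"][60:240,240:390,::-1],None,fx=3.3,fy=3.3,interpolation=cv2.INTER_CUBIC))
for u,v,z in((315,227,.080),(303,170,.089),(327,170,.089),(316,166,.093),(295,72,.12),(335,72,.12)): print((u,v),loc(ray(c,u,v,z)).round(4))
for p in ((-.051,0,.089),(-.011,0,.089),(0,0,.093)):print(p,proj(c,tgt(*p)))
E
```

```text
(315, 227) [-0.0517  0.0009  0.08  ]
(303, 170) [-0.0127  0.0084  0.089 ]
(327, 170) [-0.0128 -0.0067  0.089 ]
(316, 166) [-0.0099  0.0002  0.093 ]
(295, 72) [0.0409 0.0112 0.12  ]
(335, 72) [ 0.0409 -0.0096  0.12  ]
(-0.051, 0, 0.089) [316.32252934 229.20577601]
(-0.011, 0, 0.089) [316.32241542 167.17916266]
(0, 0, 0.093) [316.3442071  149.55884034]
```

View pics/w7c.png

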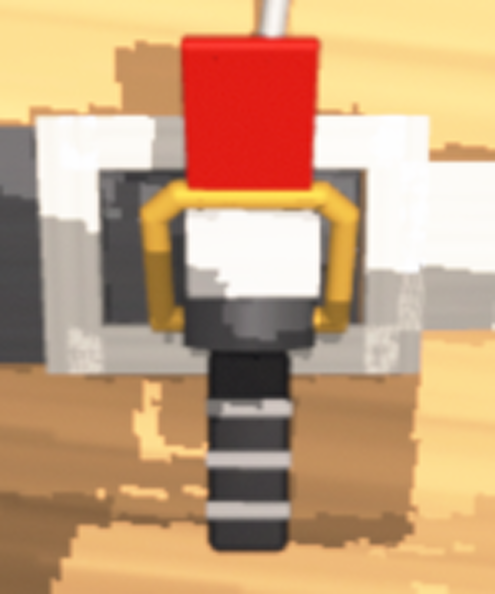

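The head borders the stub with no gap. The ring is open: tab end at hitch x ≈ +41 mm. Now I'll press the tab.

```bash
python3 - <<'E'
from h import *
from bench import env
env.close()
env.move_straight(list(tgt(.046,0,.16)),.12)
r,p,off=goto(env,.046,0,.128,.06,thr=6,n=2)
print(r,p,off,env.read_t()); env.pause(.1); f0=env.read_ft_force()
for z in(.112,.104,.098,.094,.090,.087,.084):
    r=env.move_straight(list(tgt(.046,0,z)),.02,threshold=9)
    print(r,loc(env.read_ee_pos()).round(4),(env.read_ft_force()-f0).round(2),env.read_t())
    if r: break
c=env.capture("scene");cv2.imwrite(f"pics/s8.png",cv2.resize(c["img"][140:320,180:420,::-1],None,fx=3.3,fy=3.3,interpolation=cv2.INTER_CUBIC))
E
```

```text
False [4.570e-02 1.000e-04 1.278e-01] [-8.06409365e-05 -8.26609758e-07 -2.20874650e-04] 19.9
False [0.0458 0.     0.1119] [ 0.42 -0.46  0.44] 20.9333
False [4.570e-02 1.000e-04 1.037e-01] [ 0.7  -0.15  0.88] 21.4833
False [0.0458 0.     0.0978] [-0.21  0.43 -0.5 ] 21.9333
False [0.046  0.     0.0939] [ 0.02 -0.37  0.27] 22.2833
False [ 0.0465 -0.0001  0.0904] [1.67 0.47 2.93] 22.6333
False [ 0.0466 -0.0002  0.0877] [ 0.58 -0.8   5.66] 22.9333
False [ 0.0476 -0.0003  0.085 ] [2.73 0.64 3.91] 23.2333
```

View pics/s8.png

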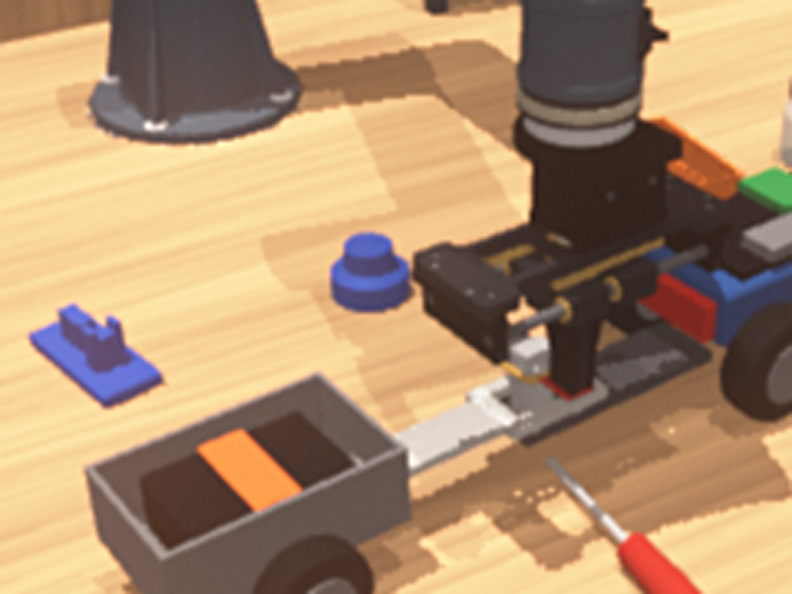

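```bash
python3 - <<'E'
from h import *
from bench import env
for z in(.082,.079,.076,.073,.070):
    r=env.move_straight(list(tgt(.046,0,z)),.02,threshold=9)
    print(r,loc(env.read_ee_pos()).round(4),env.read_ft_force().round(2),env.read_t())
    if r or env.read_ft_force()[2]>15: break
c=env.capture("scene");cv2.imwrite(f"pics/s9.png",cv2.resize(c["img"][140:320,180:420,::-1],None,fx=3.3,fy=3.3,interpolation=cv2.INTER_CUBIC))
E
```

```text
False [ 0.0477 -0.0003  0.0833] [1.52 0.62 7.58] 23.5333
False [ 0.0471 -0.0002  0.0795] [2.78 0.29 3.79] 23.8333
False [0.0443 0.0003 0.0746] [ 1.82 -0.36  1.28] 24.1333
False [0.0449 0.0003 0.072 ] [0.88 0.62 0.64] 24.4333
False [0.0459 0.     0.0697] [ 0.62 -0.18  0.56] 24.7333
```

View pics/s9.png

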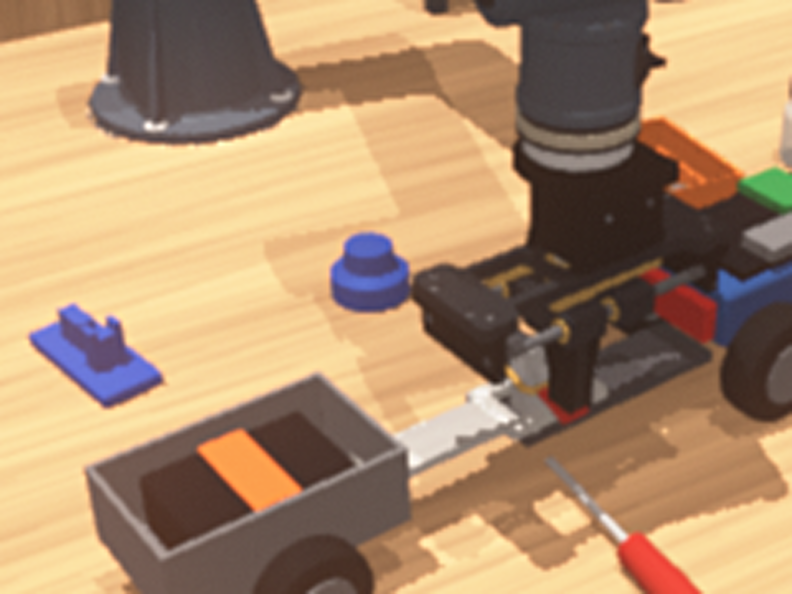

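The force peaked at about 8 N and then dropped to about 0, so it snapped. I'll lift off and look.

```bash
python3 - <<'E'
from h import *
from bench import env
env.move_straight(list(tgt(.046,0,.16)),.12)
env.move_straight(list(tgt(-.06,0,.19)),.15);env.pause(.2)
print(env.read_t())
c=env.capture("wrist");np.savez("w10.npz",**c)
cv2.imwrite("pics/w10.png",cv2.resize(c["img"][60:240,240:390,::-1],None,fx=3.3,fy=3.3,interpolation=cv2.INTER_CUBIC))
c=env.capture("scene");np.savez("s10.npz",**c);cv2.imwrite(f"pics/s10.png",cv2.resize(c["img"][205:285,290:400,::-1],None,fx=7,fy=7,interpolation=cv2.INTER_CUBIC))
E
```

```text
26.7667
```

View pics/w10.png

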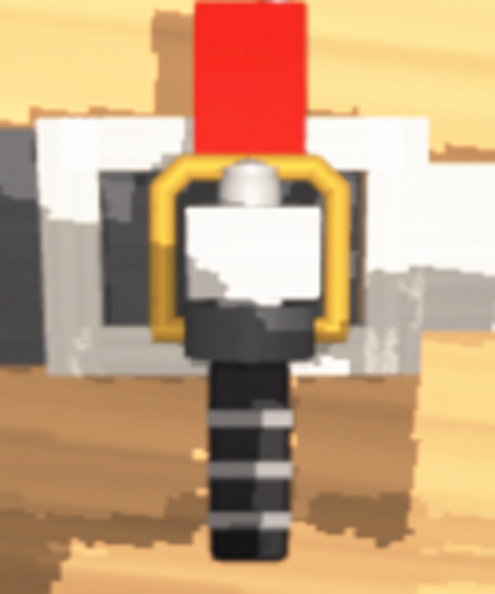

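View pics/s10.png

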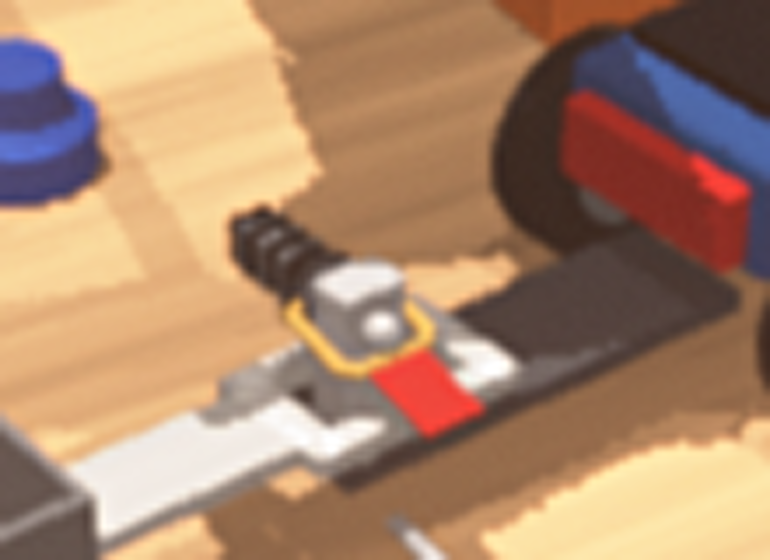

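```bash
python3 - <<'E'
from h import *
a=dict(np.load("w7.npz"));b=dict(np.load("w10.npz"));s=dict(np.load("s10.npz"))
print(a["T"][:3,3],b["T"][:3,3])
k=lambda u,v:(240+u/3.3,60+v/3.3)
for c,vs in((a,(548,509,457,405,348,297,207,115,373)),(b,(558,519,467,417,358,301,207,116,375))):
    print([float(loc(ray(c,*k(250,v),z))[0].round(4)) for v,z in zip(vs,(.080,.089,.089,.089,.089,.093,.093,.069,.069))])
S=lambda p:((proj(s,tgt(*p))-[290,205])*7).round(0)
print("nose seat",S((.0255,0,.080)),"handle back",S((-.051,0,.089)), "stub far top corners",S((.016,.012,.093)),S((.016,-.012,.093)))
for th in(0,-.1,-.2,-.3):
    f=lambda d,y:S((-.005+d*np.cos(th)+0*y,y,.080+d*np.sin(th)))
    print(th,"tab end",f(.063,.011),f(.063,-.011),"tab root",f(.033,.011),f(.033,-.011))
    h=lambda d:((proj(b,tgt(-.005+d*np.cos(th),0,.08+d*np.sin(th)))-[240,60])*3.3).round(0);print("  wrist",h(.063),h(.033))
E
```

```text
[ 0.67116118 -0.01531498  0.35232869] [ 0.67141402 -0.01521524  0.35256171]
[-0.051, -0.0411, -0.0308, -0.0207, -0.0099, -0.0003, 0.0157, 0.0333, -0.0168]
[-0.0529, -0.0428, -0.0325, -0.0228, -0.0115, -0.0007, 0.0161, 0.0334, -0.0169]
nose seat [397. 348.] handle back [247. 214.] stub far top corners [409. 285.] [347. 312.]
0 tab end [493. 385.] [436. 412.] tab root [430. 339.] [373. 365.]
  wrist [252. -31.] [252. 142.]
-0.1 tab end [492. 402.] [435. 428.] tab root [429. 348.] [373. 373.]
  wrist [252. -23.] [252. 144.]
-0.2 tab end [489. 417.] [433. 444.] tab root [428. 356.] [372. 381.]
  wrist [252. -12.] [252. 147.]
-0.3 tab end [485. 431.] [429. 457.] tab root [426. 363.] [370. 388.]
  wrist [252.   2.] [252. 153.]
```

The ring is behind the nose: in the overlay the tab angle is about -0.2 to -0.3. The snap pulled the pin back about 1.8 mm, which is still in tolerance. I'll nudge it flush gently from behind.

```bash
python3 - <<'E'
from h import *
from bench import env
env.move_straight(list(tgt(-.078,0,.15)),.12)
print(goto(env,-.078,0,.070,.1,thr=8,n=2))
env.pause(.1);f0=env.read_ft_force()
for x in(-.068,-.064,-.0625,-.061,-.060,-.059,-.058):
    r=env.move_straight(list(tgt(x,0,.070)),.015,threshold=7)
    f=env.read_ft_force()-f0
    print(r,loc(env.read_ee_pos()).round(4),f.round(2),env.read_t())
    if r or f[0]<-6: break
env.move_straight(list(tgt(-.078,0,.070)),.08)
env.move_straight(list(tgt(-.078,0,.15)),.12)
env.move_straight(list(tgt(-.06,0,.19)),.15);env.pause(.2)
c=env.capture("wrist");np.savez("w11.npz",**c)
cv2.imwrite("pics/w11.png",cv2.resize(c["img"][60:240,240:390,::-1],None,fx=3.3,fy=3.3,interpolation=cv2.INTER_CUBIC))
print(env.read_t())
E
```

```text
(False, array([-0.0786,  0.0002,  0.0694]), array([-6.41854561e-05,  1.22167000e-05, -2.03988117e-04]))
False [-0.0681  0.0001  0.0699] [ 0.55 -0.38  0.38] 29.75
False [-0.0639 -0.      0.07  ] [ 0.73  0.23 -0.16] 30.1667
False [-0.0625 -0.      0.07  ] [-0.27  0.18 -0.7 ] 30.4167
False [-0.0611  0.      0.0699] [ 0.95  1.15 -0.21] 30.6667
False [-0.061   0.0002  0.0698] [-2.5  -0.9   0.26] 30.9167
False [-0.0611  0.0003  0.0696] [-3.82 -2.21  1.27] 31.1667
False [-0.0611  0.0004  0.0694] [-6.19 -1.49  0.95] 31.4167
33.325
```

View pics/w11.png

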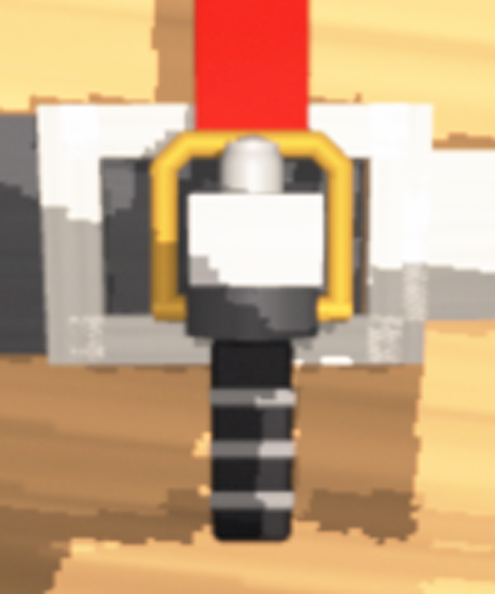

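```bash
python3 - <<'E'
from h import *
b=dict(np.load("w11.npz"));print(loc(b["T"][:3,3]).round(4))
k=lambda u,v:(240+u/3.3,60+v/3.3)
print([float(loc(ray(b,*k(250,v),z))[0].round(4)) for v,z in zip((540,499,449,398,339,287,194,103,363),(.080,.089,.089,.089,.089,.093,.093,.069,.069))])
cv2.imwrite("pics/w11t.png",cv2.resize(b["img"][20:240,240:390,::-1],None,fx=2.7,fy=2.7,interpolation=cv2.INTER_CUBIC))
E
```

```text
[0.012  0.0012 0.3513]
[-0.0512, -0.0409, -0.0311, -0.0213, -0.0102, -0.0004, 0.016, 0.0333, -0.0167]
```

View pics/w11t.png

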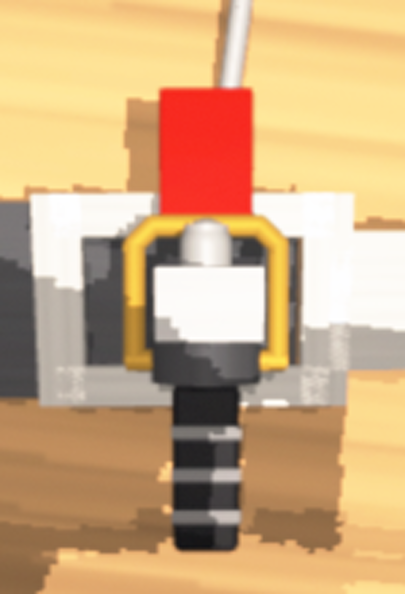

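```bash
python3 - <<'E'
from h import *
from bench import env
b=dict(np.load("w11.npz"))
for th in(0,-.1,-.2,-.25,-.3,-.36): print(th,[proj(b,tgt(-.005+d*np.cos(th)-.0015*-np.sin(th),0,.08+d*np.sin(th)+.0015))[1].round(1) for d in(.063,.033)])
print("seen",20+88/2.7,20+214/2.7)
env.pause(.3); env.hand_in(); print(env.read_t())
E
```

```text
0 [np.float64(45.6), np.float64(98.7)]
-0.1 [np.float64(48.3), np.float64(99.6)]
-0.2 [np.float64(52.0), np.float64(101.0)]
-0.25 [np.float64(54.1), np.float64(101.8)]
-0.3 [np.float64(56.5), np.float64(102.8)]
-0.36 [np.float64(59.6), np.float64(104.2)]
seen 52.59259259259259 99.25925925925925
the job is handed in; nothing more can be done
the job is handed in; nothing more can be done
```

The trolley is locked to the rover: the pin is home in the stub with its head flat, and the brass ring is snapped behind its tip. I handed the job in at about 34 s of the 67 s allowed. `hand_in` gives no verdict, so these checks are my own.

- **Insertion:** I gripped the pin in the cradle, found the shifted stub in the wrist camera, and pushed the pin home on the first try. My readings between steps were no more than about 5 N, with the ring still open. The last wrist picture puts the centre of the handle at about x = -31 mm, which is flush.
- **Ring:** I pressed the red tab with closed fingers. My readings peaked at about 8 N, then fell to near zero as the ring snapped through. The last wrist picture shows the nose above the crossbar. The tab's end fits a ring angle of about -0.2 rad, but its root looked closer to -0.1 rad (1–2 pixels' difference). A rougher fit in the scene camera gave about -0.3 rad.
- **Pin backed out slightly:** the snap pulled the pin back about 1.8 mm, still within the limit. I pushed it flush again from behind with about 6 N, and the ring stayed closed.
- **Not checked:** forces were only read between steps, so short peaks could be higher. I did not measure the bystanders, though I saw no contact with them and the ones in view looked undisturbed.

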